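# Put the two-tier cake stand together

### The job

Assemble the cake stand for the cut cake: thread the large white tier down the post of the grey foot until it is fully home, then the small yellow tier on top of it, then the orange collar on top of that, all upright and flush with no gaps. Lower each part down the post rather than dropping it, let go of each before taking the next, and leave the yellow carton, the mug and the bowl where they are.

Things in the scene. Friction and masses are not known exactly. Their poses are not given: they have to be found in the camera images.
- stand: Foot of the cake stand, fixed to the table: grey disc 110 mm in diameter and 14 mm thick with an upright steel post in its centre, 16 mm in diameter. The post's tip is 132 mm above the table; its top 8 mm taper to 6 mm diameter. Origin: centre of the underside, on the table, on the post's axis; z up.
- post_tip (a point): Top of the post, on its axis, 132 mm above the table.
- large_tier: White round plate 150 mm in diameter, 6 mm thick, with a central aluminium sleeve 36 mm in outer diameter; 80 mm high in all, 21 mm bore right through, about 220 g. Starts flat on the table, sleeve up. Origin: on the bore's axis at the underside; z up along the bore. Grip the top 25 mm of the sleeve, or the post may hit the gripper's body. Home: underside on the foot, 14 mm above the table.
- small_tier: Upper tier: yellow round plate 110 mm in diameter and 6 mm thick, with an aluminium sleeve 36 mm in outer diameter standing up 16 mm above the plate. Total height 22 mm; a 21 mm bore goes right through. About 120 g. Starts flat on the table, sleeve up. Origin: on the bore's axis at the underside; z along the bore, up. Home: underside on the large tier's sleeve, 94 mm above the table.
- collar: Top collar: orange plastic tube 42 mm in outer diameter, with a 56 mm flange 6 mm thick at its lower end. Total height 62 mm; a 21 mm bore goes right through. About 100 g. Starts upright on the table, flange down. Origin: on the bore's axis at the underside; z along the bore, up. Home: underside on the small tier's sleeve, 116 mm above the table, with the top 16 mm of the post inside it.
- carton: Loose bystander: yellow carton 310 x 50 x 50 mm with a green stripe, lying along its x axis. Origin: centre of the underside.
- mug: Loose bystander: white mug, 80 mm in diameter, 90 mm high, handle on its +y side. Origin: centre of the underside.
- bowl: Loose bystander: terracotta bowl, 110 mm in diameter, 50 mm high. Origin: centre of the underside.
Things that resemble listed ones, but are neither listed nor needed, are in the scene too. Of the things that look like the small_tier, the smaller one is meant. What is shaped like the large_tier but purple is not meant.

How it is judged:
By the outcome, as a careful person would: the job done as asked, in the order asked, and still so for the second after the job is handed in, with the robot touching nothing.
It also fails if it takes over 72 s, if anything falls off the work surface, if the arm or the gripper's body presses on something with over 40 N, if the wrist force passes 120 N, or if a joint passes its speed limit or range.

### The arm

A 6-joint arm with a two-finger parallel gripper is mounted at the origin on the work surface. World frame = base frame: x ahead of the robot, y to its left, z up, the work surface at z = 0. Lengths are in m, angles in rad, forces in N, time in s.
With the tool pointing down it reaches from about 0.325 to 1 m from the base axis. Payload 5.1 kg.
Tool frame: the origin (TCP) lies between the finger pads; the fingertips stand 8 mm ahead of it and the grasp point (between the pads) lies 11 mm behind it; z points along the fingers, y is the line along which they close (so a half turn about z gives the same grasp; the last joint's range is limited). The gripper opens to 85 mm and grips with 20 to 120 N. Pads are 22 mm wide; open, the fingers measure 114 mm over their backs; the gripper's body (76 mm by 85 mm) begins 54 mm behind the grasp point. The pads swing forward as they close: fully open they stand 13 mm farther back than shut.
Start: joints at [-1.224, 0.124, 1.65, -0, 1.367, -0.083], TCP at [0.271, -0.591, 0.239] pointing down, gripper open.
Joint ranges: [-2.61, 2.61], [-1.02, 2.33], [0.03, 2.71], [-1.35, 4.49], [0.32, 2.68], [-2.91, 2.91]. Speed limits (rad/s): [2.57, 2.57, 3.14, 3.14, 3.14, 3.14].

### API

Orientations are given as a unit quaternion [x, y, z, w].
In Python, from station import ctrl gives the robot as it stands.
- The arm moves only by the tool play_rows, never from a script. Its argument "commands" is a list of rows, each an object of numbers: "tx", "ty", "tz": the shift along the tool's x, y, z in m; "ax", "ay", "az": the turn, a rotation vector about the tool's x, y, z in degrees. A call has exactly 10 rows; each row shifts and turns the commanded pose from where the row before left it, along the tool's axes as they then stand; what a row does not reach is not made up. A row lasts 1/10 s, in which the tool goes at most 50 mm and 8.59 degrees, less where a joint would pass 70% of its speed; a pose out of reach is approached as far as the arm can. A call with a gripper value outside its range is refused whole. "claw" is the finger opening in m, from 0 to 0.0854, set as the call begins (left out, the last holds). The fingers move at their own pace and stop on an object; "force" is the grip in N (left out, the last holds). Time passes only in rows, so rows that do not move let the fingers close, or fill a call up. It gives the time, the measured TCP pose, the force, the opening and the grip force at its end, in the units of the state.
- ctrl.get_obs(): the state, without advancing time (a new reading comes with each control period).
- ctrl.grab_frame(name): name is "scene" or "top" or "wrist"; returns the picture (480x640x3 uint8, red, green, blue); there is no depth.
- ctrl.camera_model(name): a dict with "intrinsics" (3x3 intrinsics, pixels), "k1" (the pictures are not rectified: a ray, as slopes to the right and down, at radius r is drawn at 1 + k1 r^2 times it, then the intrinsics apply), "T" (4x4, takes a point from camera to world coordinates); the wrist camera has in their place "tool_from_camera" (4x4, takes a point from camera to tool coordinates, whose origin is the TCP and whose axes are the flange's). Camera axes: x right, y down, z forward; pixel columns grow to the right and rows downward; lengths in m; the calibration is good to about 2 mm. A picture is of the moment at which its call begins: read the wrist's pose just before it. camera_model takes no time and is no camera call.
- ctrl.sign_off(): hands the job in; it is judged then, once.
The state is a dict: "time_s": time; "qpos": joint angles; "qvel": joint speeds; "effort": joint torques, N m; "position": TCP position; "orientation": TCP orientation; "ft_force": force on the tool from outside, world axes, zero at the start; "wrist_torque": the same for the moment, N m; "width": opening from 0.0 (shut) to 1.0 (fully open); "finger_force": force on a finger pad.
Only numpy, scipy, OpenCV 4.12 (cv2) and the standard library are available. Lean on these libraries where they do the work, as an engineer would, in place of code of your own. Each camera call takes 0.05 s, during which the arm holds its last target. There are 200 camera calls.

## Working session

There is one attempt and no reset: what is moved stays moved. The work goes in short steps, Python scripts to look and compute and a tool call to move; the robot and the scene stay as the last step left them, time stands still between calls to the robot, and variables do not carry over. Pictures are saved under pics/ and viewed, at most 10 in all, crops included, and the job is handed in when it is done.

Besides the shell and the picture viewer there is one more tool, called after "Emit:" as name([rows], argument=value, ...), one row to a line, values as JSON. play_rows: Moves the arm, as the interface text tells. Its arguments: {"type":"object","properties":{"commands":{"type":"array"},"claw":{"type":"number"},"force":{"type":"number"}},"required":["commands"]}

```bash
mkdir -p pics; ls; python3 - <<'E'
from station import ctrl
import cv2,numpy as np
np.set_printoptions(precision=4,suppress=True)
for n in("scene","top"):
    cv2.imwrite(f"pics/{n}0.png",ctrl.grab_frame(n)[:,:,::-1]); print(n,ctrl.camera_model(n))
print(ctrl.camera_model("wrist")); print(ctrl.get_obs())
E
```

```text
pics
scene {'intrinsics': array([[528.4114,   0.    , 320.6195],
       [  0.    , 528.4114, 243.3415],
       [  0.    ,   0.    ,   1.    ]]), 'k1': -0.010095475367363172, 'T': array([[ 0.1424,  0.7536, -0.6417,  1.3647],
       [ 0.9898, -0.108 ,  0.0928, -0.1666],
       [ 0.0007, -0.6484, -0.7613,  1.0432],
       [ 0.    ,  0.    ,  0.    ,  1.    ]])}
top {'intrinsics': array([[585.0656,   0.    , 319.2868],
       [  0.    , 585.0656, 234.4428],
       [  0.    ,   0.    ,   1.    ]]), 'k1': -0.025268310040092733, 'T': array([[ 0.0151, -0.9891,  0.1468,  0.3261],
       [-0.9998, -0.0167, -0.0096, -0.0304],
       [ 0.0119, -0.1466, -0.9891,  1.6056],
       [ 0.    ,  0.    ,  0.    ,  1.    ]])}
{'intrinsics': array([[345.8796,   0.    , 314.8914],
       [  0.    , 345.8796, 236.9686],
       [  0.    ,   0.    ,   1.    ]]), 'k1': -0.06834412763576661, 'tool_from_camera': array([[-0.0004, -0.9478, -0.3189,  0.0816],
       [ 1.    , -0.0003, -0.0002,  0.0011],
       [ 0.0001, -0.3189,  0.9478, -0.1349],
       [ 0.    ,  0.    ,  0.    ,  1.    ]])}
{'time_s': 0.1, 'qpos': array([-1.2236,  0.1245,  1.6516, -0.    ,  1.3675, -0.0826]), 'qvel': array([ 0.0006, -0.001 , -0.0016,  0.0001, -0.0013,  0.0005]), 'effort': array([  0.0001, -42.4928, -36.6655,  -0.0001,   0.0039,  -0.    ]), 'position': array([ 0.2706, -0.5904,  0.2382]), 'orientation': array([ 0.977 ,  0.2132, -0.0001, -0.0009]), 'ft_force': array([ 0.027 , -0.0628, -0.2767]), 'wrist_torque': array([-0.0542, -0.0532,  0.0023]), 'finger_force': 0.0, 'width': 1.005471930537125}
```

View pics/scene0.png

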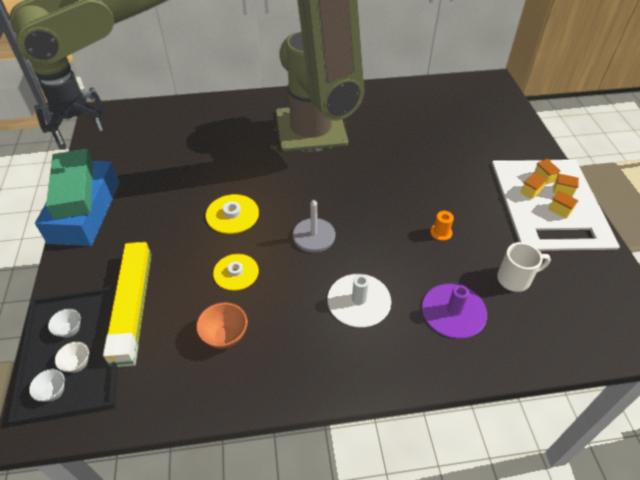

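View pics/top0.png

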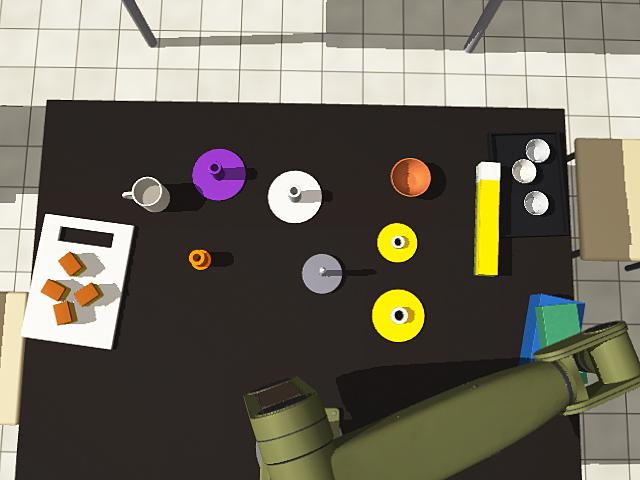

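Candidates, as scene/top pixels:
- **Small tier:** yellow disc (236,271)/(397,242), which is the smaller, or (232,213)/(399,315), which is larger. I choose the first.
- **Large tier:** white (359,299)/(295,196), or purple (455,310)/(218,175). I choose the white one.
- **Collar:** orange (443,225)/(200,260). The only other orange things are the cake pieces.
- **Foot:** grey disc (314,235)/(322,273), with the post tip near (314,203).

```bash
cat > h.py <<'E'
from station import ctrl
import cv2,numpy as np
from scipy.spatial.transform import Rotation as R
np.set_printoptions(precision=4,suppress=True)
def cam(n,o=None):
    m=ctrl.camera_model(n)
    if n!="wrist": return m["intrinsics"],m["k1"],m["T"]
    W=np.eye(4);W[:3,:3]=R.from_quat(o["orientation"]).as_matrix();W[:3,3]=o["position"]
    return m["intrinsics"],m["k1"],W@m["tool_from_camera"]
def ray(c,p):
    K,k,T=c; d=(np.array(p,float)-K[:2,2])/K[0,0]; u=d.copy()
    for _ in range(20): u=d/(1+k*(u@u))
    v=T[:3,:3]@np.r_[u,1]; return T[:3,3],v/np.linalg.norm(v)
def plane(c,p,z):
    o,v=ray(c,p); return o+v*(z-o[2])/v[2]
def tri(cs,ps):
    A=np.zeros((3,3));b=np.zeros(3);L=[]
    for c,p in zip(cs,ps):
        o,v=ray(c,p);M=np.eye(3)-np.outer(v,v);A+=M;b+=M@o;L.append((o,M))
    x=np.linalg.solve(A,b); return x,max(np.linalg.norm(M@(x-o)) for o,M in L)
def proj(c,X):
    K,k,T=c; q=T[:3,:3].T@(np.array(X)-T[:3,3]); u=q[:2]/q[2]; return K[0,0]*u*(1+k*(u@u))+K[:2,2]
def blob(mask,near,rad=60):
    """contour ellipse of the mask part nearest to a pixel"""
    n,l,s,c=cv2.connectedComponentsWithStats(mask.astype(np.uint8))
    ok=[i for i in range(1,n) if s[i,4]>15]
    i=min(ok,key=lambda i:np.hypot(*(c[i]-near)))
    ct=max(cv2.findContours((l==i).astype(np.uint8),cv2.RETR_EXTERNAL,cv2.CHAIN_APPROX_NONE)[0],key=len)
    return cv2.convexHull(ct),s[i]
E
python3 - <<'E'
from h import *
im={n:cv2.imread(f"pics/{n}0.png") for n in("scene","top")}
C={n:cam(n) for n in im}
hs={n:cv2.cvtColor(im[n],cv2.COLOR_BGR2HSV).astype(int) for n in im}
def mk(k,h):
    H,S,V=h[...,0],h[...,1],h[...,2]
    return {"y":(abs(H-27)<6)&(S>150)&(V>90),"o":(abs(H-11)<7)&(S>180)&(V>90),"w":(S<40)&(V>150),"g":(S<60)&(V>90)}[k]
for nm,k,a,b,z in [("small","y",(236,271),(397,242),.006),("bigyellow","y",(232,213),(399,315),.006),("large","w",(359,299),(295,196),.006),("foot","g",(314,235),(322,273),.014),("collar","o",(443,225),(200,260),.03)]:
    es=[]
    for n,p in(("scene",a),("top",b)):
        hull,s=blob(mk(k,hs[n]),p); e=cv2.fitEllipse(hull); es.append(e[0]); print(nm,n,np.round(e[0],1),np.round(e[1],1),s, plane(C[n],e[0],z))
    print("   tri",tri([C["scene"],C["top"]],es))
bg=[]
for n,(x,y) in(("scene",(314,225)),("top",(322,273))):
    bg.append(cv2.resize(im[n][y-40:y+20 if n=="scene" else y+40,x-60:x+60],None,fx=4,fy=4,interpolation=cv2.INTER_NEAREST))
for n,(x,y) in(("scene",(236,271)),("scene",(359,290)),("top",(295,196)),):
    pass
rows=[]
for L in ([("scene",(314,225)),("scene",(236,271)),("scene",(359,290)),("scene",(443,225))],[("top",(322,273)),("top",(397,242)),("top",(295,196)),("top",(200,260))]):
    rows.append(np.hstack([cv2.resize(im[n][y-35:y+35,x-32:x+33],(195,210),interpolation=cv2.INTER_NEAREST) for n,(x,y) in L]))
cv2.imwrite("pics/crops.png",np.vstack(rows))
E
```

```text
small scene [235.4 271.7] [37.4 46.9] [ 212  253   47   38 1190] [ 0.5515 -0.2613  0.006 ]
small top [396.9 242.3] [38.7 40.1] [ 377  223   40   39 1089] [ 0.545  -0.2606  0.006 ]
   tri (array([ 0.546 , -0.2618, -0.0011]), np.float64(0.0001364986697669251))
bigyellow scene [231.9 213.6] [40.2 54.8] [ 205  194   55   41 1475] [ 0.3517 -0.2629  0.006 ]
bigyellow top [397.9 315.2] [52.  52.7] [ 372  289   53   53 1928] [ 0.3452 -0.2626  0.006 ]
   tri (array([ 0.3453, -0.2635, -0.0005]), np.float64(2.1670885829351055e-05))
large scene [359.1 300.1] [53.3 63.5] [ 328  274   64   53 2453] [0.6776 0.0249 0.006 ]
large top [294.3 196.5] [52.2 53.6] [ 268  171   54   52 2111] [0.6692 0.0253 0.006 ]
   tri (array([ 0.6713,  0.0261, -0.0034]), np.float64(0.0005030528721410035))
foot scene [313.7 226.8] [42.7 52.9] [ 293  199   43   52 1267] [ 0.4382 -0.051   0.014 ]
foot top [321.5 273.3] [39.5 40. ] [ 302  254   40   40 1192] [ 0.4553 -0.0536  0.014 ]
   tri (array([ 0.4539, -0.0532,  0.0314]), np.float64(0.00016682291949118524))
collar scene [442.5 225.5] [24.2 30.9] [430 210  24  31 478] [0.4954 0.2786 0.03  ]
collar top [196.4 257.2] [8.1 8.5] [193 253   8   9  45] [0.492  0.2857 0.03  ]
   tri (array([0.4917, 0.2836, 0.0256]), np.float64(0.002965087566812384))
```

View pics/crops.png

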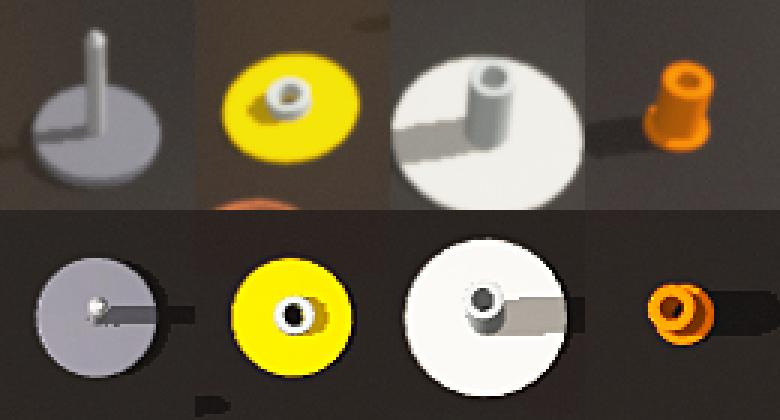

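Crops: the smaller yellow disc (110 mm by scale), the white tier, the single orange collar and the grey foot with its post all match the descriptions. First I go above the post, then to the white tier.

Emit:
play_rows([
  {"az":8.2},
  {"az":8.2},
  {"az":8.2},
  {"tx":0.026,"ty":-0.042},
  {"tx":0.026,"ty":-0.042},
  {"tx":0.026,"ty":-0.042},
  {"tx":0.026,"ty":-0.042},
  {"tx":0.026,"ty":-0.042},
  {"tx":0.026,"ty":-0.042},
  {"tx":0.026,"ty":-0.042},
], claw=0.0854, force=40)

```text
invalid input
```

Emit:
play_rows([
  {"ty":-0.045},
  {"ty":-0.045},
  {"ty":-0.045},
  {"ty":-0.045},
  {"ty":-0.045},
  {"ty":-0.018},
  {},
  {},
  {},
  {},
])

```text
invalid input
```

```bash
cat >> h.py <<'E'
def snap(name):
    o=ctrl.get_obs(); a=ctrl.grab_frame("wrist")[:,:,::-1]; cv2.imwrite(f"pics/{name}.png",a)
    np.savez(f"pics/{name}.npz",position=o["position"],orientation=o["orientation"])
    print(name,"t",o["time_s"],"p",o["position"],"q",o["orientation"],"f",o["ft_force"],"w",o["width"]); return a,cam("wrist",o)
E
python3 -c "
from h import *
snap('w1')"
```

```text
w1 t 0.1 p [ 0.2706 -0.5904  0.2382] q [ 0.977   0.2132 -0.0001 -0.0009] f [ 0.027  -0.0628 -0.2767] w 1.005471930537125
```

View pics/w1.png

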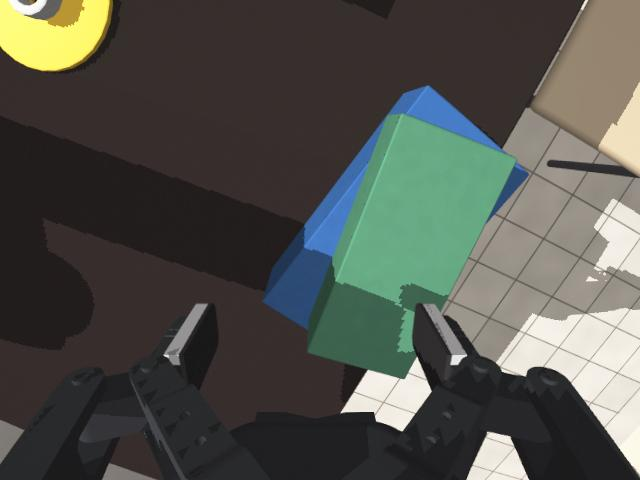

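The move was refused, so the picture still shows the start: the green block on the blue tray, with the fingertips near (210,310) and (430,310). I'll give all six numbers in each row.

Emit:
play_rows([
  {"tx":0,"ty":0,"tz":0,"ax":0,"ay":0,"az":8.2},
  {"tx":0,"ty":0,"tz":0,"ax":0,"ay":0,"az":8.2},
  {"tx":0,"ty":0,"tz":0,"ax":0,"ay":0,"az":8.2},
  {"tx":0.026,"ty":-0.042,"tz":0,"ax":0,"ay":0,"az":0},
  {"tx":0.026,"ty":-0.042,"tz":0,"ax":0,"ay":0,"az":0},
  {"tx":0.026,"ty":-0.042,"tz":0,"ax":0,"ay":0,"az":0},
  {"tx":0.026,"ty":-0.042,"tz":0,"ax":0,"ay":0,"az":0},
  {"tx":0.026,"ty":-0.042,"tz":0,"ax":0,"ay":0,"az":0},
  {"tx":0.026,"ty":-0.042,"tz":0,"ax":0,"ay":0,"az":0},
  {"tx":0.026,"ty":-0.042,"tz":0,"ax":0,"ay":0,"az":0},
], claw=0.085, force=40)

```text
time_s: 1.15
position: [0.4532, -0.2949, 0.2391]
orientation: [1.0, 0.0, 0.0, -0.0]
ft_force: [1.4, -0.5, 0.6]
width: 0.994
finger_force: 0.0
```

Emit:
play_rows([
  {"tx":0,"ty":-0.045,"tz":0,"ax":0,"ay":0,"az":0},
  {"tx":0,"ty":-0.045,"tz":0,"ax":0,"ay":0,"az":0},
  {"tx":0,"ty":-0.045,"tz":0,"ax":0,"ay":0,"az":0},
  {"tx":0,"ty":-0.045,"tz":0,"ax":0,"ay":0,"az":0},
  {"tx":0,"ty":-0.045,"tz":0,"ax":0,"ay":0,"az":0},
  {"tx":0,"ty":-0.017,"tz":0,"ax":0,"ay":0,"az":0},
  {"tx":0,"ty":0,"tz":0,"ax":0,"ay":0,"az":0},
  {"tx":0,"ty":0,"tz":0,"ax":0,"ay":0,"az":0},
  {"tx":0,"ty":0,"tz":0,"ax":0,"ay":0,"az":0},
  {"tx":0,"ty":0,"tz":0,"ax":0,"ay":0,"az":0},
])

```text
time_s: 2.15
position: [0.4526, -0.0558, 0.2392]
orientation: [1.0, -0.001, -0.0, 0.0]
ft_force: [-0.4, -0.2, -0.6]
width: 0.994
finger_force: 0.0
```

```bash
python3 -c "
from h import *
snap('w2')"
```

```text
w2 t 2.15 p [ 0.4526 -0.0558  0.2392] q [ 1.     -0.0006 -0.0002  0.    ] f [-0.3958 -0.2287 -0.6427] w 0.9942967382205623
```

View pics/w2.png

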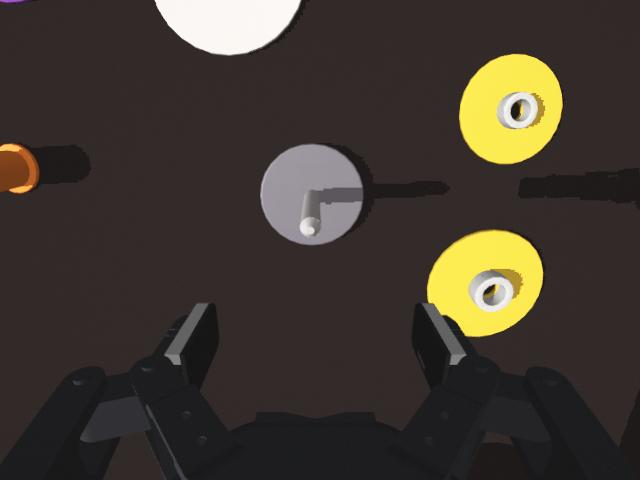

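The tip of the post shows at (310,230), the foot disc is centred on (312,194), and the small tier (upper yellow) is at (512,108). The big yellow one is at (486,283).

```bash
python3 - <<'E'
from h import *
o=dict(np.load("pics/w2.npz")); W=cam("wrist",o); S=cam("scene");T=cam("top")
a=cv2.imread("pics/w2.png"); g=cv2.cvtColor(a,cv2.COLOR_BGR2HSV).astype(int)
m=(g[...,2]>95)&(g[...,1]<70)
hull,s=blob(m[:290],(312,194)); e=cv2.fitEllipse(hull); print(e,s,plane(W,e[0],.014))
tip=(310,230)
print("tip",plane(W,tip,.132), tri([W,S,T],[tip,(314,200.7),(322.3,269)]),tri([W,S],[tip,(314,200.7)]),tri([W,T],[tip,(322.3,269)]))
y=(abs(g[...,0]-27)<6)&(g[...,1]>110)&(g[...,2]>90)
hull,s=blob(y,(512,108)); e=cv2.fitEllipse(hull); print("small",e,plane(W,e[0],.006),tri([W,S,T],[e[0],(235.4,271.7),(396.9,242.3)]))
E
```

```text
((311.0406188964844, 194.06784057617188), (100.7362289428711, 102.50862121582031), 96.87625122070312) [ 260  144  102  101 7532] [ 0.4612 -0.0529  0.014 ]
tip [ 0.4586 -0.0533  0.132 ] (array([ 0.4573, -0.0529,  0.1296]), np.float64(0.0011771717500748105)) (array([ 0.4584, -0.0526,  0.1311]), np.float64(0.0007274662405767371)) (array([ 0.4571, -0.0535,  0.1273]), np.float64(0.00020824628262915238))
small ((510.3844909667969, 108.62593841552734), (99.49383544921875, 113.53084564208984), 30.149559020996094) [ 0.5497 -0.2582  0.006 ] (array([ 0.5477, -0.2615,  0.0004]), np.float64(0.002235529104035186))
```

Emit:
play_rows([
  {"tx":0.043,"ty":-0.016,"tz":0,"ax":0,"ay":0,"az":0},
  {"tx":0.043,"ty":-0.016,"tz":0,"ax":0,"ay":0,"az":0},
  {"tx":0.043,"ty":-0.016,"tz":0,"ax":0,"ay":0,"az":0},
  {"tx":0.043,"ty":-0.016,"tz":0,"ax":0,"ay":0,"az":0},
  {"tx":0.043,"ty":-0.016,"tz":0,"ax":0,"ay":0,"az":0},
  {"tx":0,"ty":0,"tz":0.025,"ax":0,"ay":0,"az":0},
  {"tx":0,"ty":0,"tz":0.025,"ax":0,"ay":0,"az":0},
  {"tx":0,"ty":0,"tz":0,"ax":0,"ay":0,"az":0},
  {"tx":0,"ty":0,"tz":0,"ax":0,"ay":0,"az":0},
  {"tx":0,"ty":0,"tz":0,"ax":0,"ay":0,"az":0},
])

```text
time_s: 3.2
position: [0.6683, 0.0247, 0.1913]
orientation: [1.0, -0.0, 0.001, 0.0]
ft_force: [0.6, 0.1, -0.1]
width: 0.99
finger_force: 0.0
```

```bash
python3 -c "
from h import *
snap('w3')"
```

```text
w3 t 3.2 p [0.6683 0.0247 0.1913] q [ 1.     -0.0001  0.0014  0.0001] f [ 0.5953  0.1431 -0.1357] w 0.9899833292117202
```

View pics/w3.png

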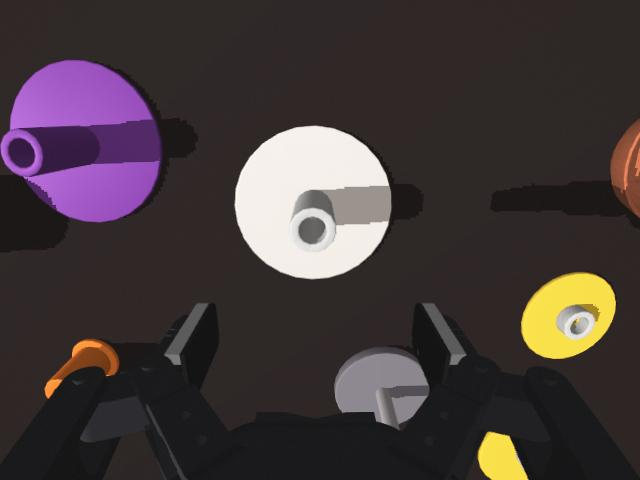

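White tier: the rim of its bore is centred on (313,231) and the plate is at (313,202). The purple look-alike is at (20,150).

```bash
cat >> h.py <<'E'
def bore(a,near,thr,half=30,lo=True):
    """ellipse of the dark bore mouth near a pixel"""
    x,y=near; g=cv2.cvtColor(a,cv2.COLOR_BGR2GRAY).astype(int); m=np.zeros(g.shape,bool)
    s=np.s_[y-half:y+half,x-half:x+half]; m[s]=g[s]<thr
    h,st=blob(m,near); return cv2.fitEllipse(h)
E
python3 - <<'E'
from h import *
o=dict(np.load("pics/w3.npz")); W=cam("wrist",o); S=cam("scene");T=cam("top")
a=cv2.imread("pics/w3.png"); g=cv2.cvtColor(a,cv2.COLOR_BGR2GRAY)
print(g[231,285:341:2],g[205:260:2,313])
for t in(150,165):
  e=bore(a,(313,231),t,20); print(e,plane(W,e[0],.08))
tp=(295-32+(482)/3-195/3*2,196-35+(300-210)/3); sc=(359-32+(492-390)/3,290-35+77/3); print(tp,sc)
print(tri([W,S,T],[e[0],sc,tp]),tri([W,S],[e[0],sc]),tri([W,T],[e[0],tp]))
m=(g>125); hull,s=blob(m[:300],(313,202)); e=cv2.fitEllipse(hull); print(e,plane(W,e[0],.006))
E
```

```text
[240 240 237 234 227 221 200  88  90  94  96  97  98 101 102 100 100 100
  96  93 190 232 231 220 210 167 240 240] [ 98 130 226 225 224 223 113 105 101 103 102 102 102 102 102 102 102 102
 102 127 232 229 227 226 240 240 239 240]
((311.2438049316406, 229.8623504638672), (25.88836669921875, 27.34467887878418), 36.18770217895508) [0.6735 0.0263 0.08  ]
((311.38262939453125, 229.8892822265625), (26.61138153076172, 27.77836036682129), 52.94941329956055) [0.6735 0.0262 0.08  ]
(293.66666666666663, 191.0) (361.0, 280.6666666666667)
(array([0.6704, 0.0261, 0.0724]), np.float64(0.0010344018806218438)) (array([0.672 , 0.0263, 0.0754]), np.float64(2.6202127418080533e-05)) (array([0.6704, 0.0258, 0.0702]), np.float64(0.0005470036834425996))
((312.56353759765625, 201.90936279296875), (153.2523651123047, 156.5542755126953), 94.52182006835938) [0.6782 0.0258 0.006 ]
```

Emit:
play_rows([
  {"tx":0.0045,"ty":-0.0015,"tz":0,"ax":0,"ay":0,"az":0},
  {"tx":0,"ty":0,"tz":0.03,"ax":0,"ay":0,"az":0},
  {"tx":0,"ty":0,"tz":0.03,"ax":0,"ay":0,"az":0},
  {"tx":0,"ty":0,"tz":0.03,"ax":0,"ay":0,"az":0},
  {"tx":0,"ty":0,"tz":0.02,"ax":0,"ay":0,"az":0},
  {"tx":0,"ty":0,"tz":0.012,"ax":0,"ay":0,"az":0},
  {"tx":0,"ty":0,"tz":0.005,"ax":0,"ay":0,"az":0},
  {"tx":0,"ty":0,"tz":0,"ax":0,"ay":0,"az":0},
  {"tx":0,"ty":0,"tz":0,"ax":0,"ay":0,"az":0},
  {"tx":0,"ty":0,"tz":0,"ax":0,"ay":0,"az":0},
])

```text
time_s: 4.25
position: [0.6732, 0.0268, 0.0641]
orientation: [1.0, 0.0, 0.001, 0.0]
ft_force: [0.2, 0.2, -0.6]
width: 0.996
finger_force: 0.0
```

Emit:
play_rows([
  {"tx":0,"ty":0,"tz":0,"ax":0,"ay":0,"az":0},
  {"tx":0,"ty":0,"tz":0,"ax":0,"ay":0,"az":0},
  {"tx":0,"ty":0,"tz":0,"ax":0,"ay":0,"az":0},
  {"tx":0,"ty":0,"tz":0,"ax":0,"ay":0,"az":0},
  {"tx":0,"ty":0,"tz":0,"ax":0,"ay":0,"az":0},
  {"tx":0,"ty":0,"tz":0,"ax":0,"ay":0,"az":0},
  {"tx":0,"ty":0,"tz":0,"ax":0,"ay":0,"az":0},
  {"tx":0,"ty":0,"tz":0,"ax":0,"ay":0,"az":0},
  {"tx":0,"ty":0,"tz":0,"ax":0,"ay":0,"az":0},
  {"tx":0,"ty":0,"tz":0,"ax":0,"ay":0,"az":0},
], claw=0.025, force=50)

```text
time_s: 5.25
position: [0.6725, 0.0267, 0.0629]
orientation: [1.0, 0.0, 0.001, 0.0]
ft_force: [0.4, -0.1, 4.2]
width: 0.404
finger_force: 50.4
```

```bash
python3 -c "
from h import *
snap('w4')"
```

```text
w4 t 5.25 p [0.6725 0.0267 0.0629] q [1.     0.0002 0.0005 0.0001] f [ 0.4336 -0.0546  4.2473] w 0.4040294441756335
```

Emit:
play_rows([
  {"tx":0,"ty":0,"tz":-0.02,"ax":0,"ay":0,"az":0},
  {"tx":0,"ty":0,"tz":-0.04,"ax":0,"ay":0,"az":0},
  {"tx":0,"ty":0,"tz":-0.04,"ax":0,"ay":0,"az":0},
  {"tx":0,"ty":0,"tz":-0.04,"ax":0,"ay":0,"az":0},
  {"tx":0,"ty":0,"tz":-0.02,"ax":0,"ay":0,"az":0},
  {"tx":-0.02,"ty":0.007,"tz":0,"ax":0,"ay":0,"az":0},
  {"tx":-0.04,"ty":0.015,"tz":0,"ax":0,"ay":0,"az":0},
  {"tx":-0.045,"ty":0.017,"tz":0,"ax":0,"ay":0,"az":0},
  {"tx":-0.045,"ty":0.017,"tz":0,"ax":0,"ay":0,"az":0},
  {"tx":-0.035,"ty":0.013,"tz":0,"ax":0,"ay":0,"az":0},
])

```text
time_s: 6.3
position: [0.4836, -0.0424, 0.2196]
orientation: [1.0, 0.0, -0.002, -0.0]
ft_force: [-0.9, -0.7, -2.0]
width: 0.404
finger_force: 50.4
```

Emit:
play_rows([
  {"tx":-0.02,"ty":0.008,"tz":0,"ax":0,"ay":0,"az":0},
  {"tx":-0.0095,"ty":0.0027,"tz":0,"ax":0,"ay":0,"az":0},
  {"tx":0,"ty":0,"tz":0,"ax":0,"ay":0,"az":0},
  {"tx":0,"ty":0,"tz":0,"ax":0,"ay":0,"az":0},
  {"tx":0,"ty":0,"tz":0,"ax":0,"ay":0,"az":0},
  {"tx":0,"ty":0,"tz":0,"ax":0,"ay":0,"az":0},
  {"tx":0,"ty":0,"tz":0,"ax":0,"ay":0,"az":0},
  {"tx":0,"ty":0,"tz":0,"ax":0,"ay":0,"az":0},
  {"tx":0,"ty":0,"tz":0,"ax":0,"ay":0,"az":0},
  {"tx":0,"ty":0,"tz":0,"ax":0,"ay":0,"az":0},
])

```text
time_s: 7.3
position: [0.4576, -0.053, 0.2223]
orientation: [1.0, 0.0, 0.0, -0.0]
ft_force: [0.6, 0.7, -1.6]
width: 0.408
finger_force: 50.4
```

```bash
python3 - <<'E'
from h import *
a,W=snap('w5'); s=ctrl.grab_frame("scene")[:,:,::-1]; t=ctrl.grab_frame("top")[:,:,::-1]
cv2.imwrite("pics/s5.png",s);cv2.imwrite("pics/t5.png",t)
p=np.round(proj(cam("scene"),[.459,-.053,.13])).astype(int); q=np.round(proj(cam("top"),[.459,-.053,.18])).astype(int)
f=lambda im,c,r,z:cv2.resize(im[c[1]-r:c[1]+r,c[0]-r:c[0]+r],(z,z),interpolation=cv2.INTER_NEAREST)
print(p,q); cv2.imwrite("pics/c5.png",np.hstack([cv2.resize(a,(400,300))[:, :],f(s,p,55,300)]))
E
```

```text
w5 t 7.3 p [ 0.4576 -0.053   0.2223] q [ 1.      0.0003  0.     -0.    ] f [ 0.5718  0.6934 -1.6081] w 0.40803205823679967
[314 201] [322 266]
```

View pics/c5.png

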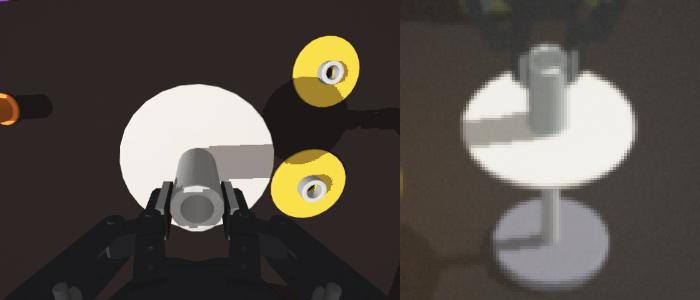

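The tier is held upright with its bore mouth near (317,333) in the wrist view, and in the scene view the post stands under the plate. Now I'll measure the bore against the post tip.

```bash
python3 - <<'E'
from h import *
o=dict(np.load("pics/w5.npz")); W=cam("wrist",o); a=cv2.imread("pics/w5.png")
g=cv2.cvtColor(a,cv2.COLOR_BGR2GRAY); print(g[333,270:366:4],g[300:368:4,316])
for t in(105,115,125):
  e=bore(a,(316,333),t,34); print(e,plane(W,e[0],.239))
m=(g>125); hull,s=blob(m,(313,250))
up=hull[hull[:,0,1]<230]; e=cv2.fitEllipse(up); print(e,plane(W,e[0],.163))
E
```

```text
[ 19 128 131 129 130  83  91  95  97  97  98 101 101 100  99  95  92  87
 122 130 130 127  69  18] [223 222 130 106 103 103 103 102 103 103 104 103 102 102 110 138 200]
((314.8147277832031, 333.9662780761719), (43.89229202270508, 53.56852340698242), 91.41596221923828) [ 0.459  -0.0541  0.239 ]
((314.8720397949219, 334.1551208496094), (45.38294219970703, 54.23117446899414), 89.74330139160156) [ 0.4589 -0.0541  0.239 ]
((314.82769775390625, 333.99334716796875), (47.26689529418945, 55.285030364990234), 89.2444839477539) [ 0.4589 -0.0541  0.239 ]
((314.6302185058594, 248.3944854736328), (228.39830017089844, 246.4283447265625), 91.67679595947266) [ 0.4672 -0.0539  0.163 ]
```

Emit:
play_rows([
  {"tx":0,"ty":-0.0005,"tz":0.01,"ax":0,"ay":0,"az":0},
  {"tx":0,"ty":0,"tz":0.01,"ax":0,"ay":0,"az":0},
  {"tx":0,"ty":0,"tz":0.007,"ax":0,"ay":0,"az":0},
  {"tx":0,"ty":0,"tz":0.006,"ax":0,"ay":0,"az":0},
  {"tx":0,"ty":0,"tz":0.006,"ax":0,"ay":0,"az":0},
  {"tx":0,"ty":0,"tz":0.006,"ax":0,"ay":0,"az":0},
  {"tx":0,"ty":0,"tz":0.005,"ax":0,"ay":0,"az":0},
  {"tx":0,"ty":0,"tz":0,"ax":0,"ay":0,"az":0},
  {"tx":0,"ty":0,"tz":0,"ax":0,"ay":0,"az":0},
  {"tx":0,"ty":0,"tz":0,"ax":0,"ay":0,"az":0},
])

```text
time_s: 8.45
position: [0.4579, -0.0526, 0.1728]
orientation: [1.0, 0.0, 0.0, 0.0]
ft_force: [0.7, -0.5, -1.8]
width: 0.406
finger_force: 50.4
```

Emit:
play_rows([
  {"tx":0,"ty":0,"tz":0.01,"ax":0,"ay":0,"az":0},
  {"tx":0,"ty":0,"tz":0.01,"ax":0,"ay":0,"az":0},
  {"tx":0,"ty":0,"tz":0.01,"ax":0,"ay":0,"az":0},
  {"tx":0,"ty":0,"tz":0.01,"ax":0,"ay":0,"az":0},
  {"tx":0,"ty":0,"tz":0.01,"ax":0,"ay":0,"az":0},
  {"tx":0,"ty":0,"tz":0.01,"ax":0,"ay":0,"az":0},
  {"tx":0,"ty":0,"tz":0.01,"ax":0,"ay":0,"az":0},
  {"tx":0,"ty":0,"tz":0.008,"ax":0,"ay":0,"az":0},
  {"tx":0,"ty":0,"tz":0.006,"ax":0,"ay":0,"az":0},
  {"tx":0,"ty":0,"tz":0.003,"ax":0,"ay":0,"az":0},
])

```text
time_s: 9.45
position: [0.4573, -0.0524, 0.0846]
orientation: [1.0, 0.0, -0.0, -0.0]
ft_force: [-0.8, 0.5, -0.9]
width: 0.404
finger_force: 50.4
```

Emit:
play_rows([
  {"tx":0,"ty":0,"tz":0.002,"ax":0,"ay":0,"az":0},
  {"tx":0,"ty":0,"tz":0.002,"ax":0,"ay":0,"az":0},
  {"tx":0,"ty":0,"tz":0.002,"ax":0,"ay":0,"az":0},
  {"tx":0,"ty":0,"tz":0.002,"ax":0,"ay":0,"az":0},
  {"tx":0,"ty":0,"tz":0.001,"ax":0,"ay":0,"az":0},
  {"tx":0,"ty":0,"tz":0,"ax":0,"ay":0,"az":0},
  {"tx":0,"ty":0,"tz":0,"ax":0,"ay":0,"az":0},
  {"tx":0,"ty":0,"tz":0,"ax":0,"ay":0,"az":0},
  {"tx":0,"ty":0,"tz":0,"ax":0,"ay":0,"az":0},
  {"tx":0,"ty":0,"tz":0,"ax":0,"ay":0,"az":0},
])

```text
time_s: 10.45
position: [0.4578, -0.0525, 0.0768]
orientation: [1.0, 0.0, 0.0, -0.0]
ft_force: [-2.0, 1.0, 5.1]
width: 0.408
finger_force: 51.0
```

Touching at 0.077 m, the expected home height. I let go and retreat upward.

Emit:
play_rows([
  {"tx":0,"ty":0,"tz":0,"ax":0,"ay":0,"az":0},
  {"tx":0,"ty":0,"tz":0,"ax":0,"ay":0,"az":0},
  {"tx":0,"ty":0,"tz":0,"ax":0,"ay":0,"az":0},
  {"tx":0,"ty":0,"tz":0,"ax":0,"ay":0,"az":0},
  {"tx":0,"ty":0,"tz":0,"ax":0,"ay":0,"az":0},
  {"tx":0,"ty":0,"tz":0,"ax":0,"ay":0,"az":0},
  {"tx":0,"ty":0,"tz":0,"ax":0,"ay":0,"az":0},
  {"tx":0,"ty":0,"tz":0,"ax":0,"ay":0,"az":0},
  {"tx":0,"ty":0,"tz":-0.02,"ax":0,"ay":0,"az":0},
  {"tx":0,"ty":0,"tz":-0.03,"ax":0,"ay":0,"az":0},
], claw=0.085)

```text
time_s: 11.45
position: [0.4558, -0.0521, 0.1247]
orientation: [1.0, 0.0, -0.003, -0.001]
ft_force: [0.2, -0.1, 1.1]
width: 0.994
finger_force: 0.0
```

Emit:
play_rows([
  {"tx":0,"ty":0,"tz":-0.04,"ax":0,"ay":0,"az":0},
  {"tx":0,"ty":0,"tz":-0.04,"ax":0,"ay":0,"az":0},
  {"tx":0,"ty":0,"tz":-0.035,"ax":0,"ay":0,"az":0},
  {"tx":0,"ty":0,"tz":0,"ax":0,"ay":0,"az":0},
  {"tx":0,"ty":0,"tz":0,"ax":0,"ay":0,"az":0},
  {"tx":0,"ty":0,"tz":0,"ax":0,"ay":0,"az":0},
  {"tx":0,"ty":0,"tz":0,"ax":0,"ay":0,"az":0},
  {"tx":0,"ty":0,"tz":0,"ax":0,"ay":0,"az":0},
  {"tx":0,"ty":0,"tz":0,"ax":0,"ay":0,"az":0},
  {"tx":0,"ty":0,"tz":0,"ax":0,"ay":0,"az":0},
])

```text
time_s: 12.45
position: [0.4574, -0.0525, 0.2408]
orientation: [1.0, 0.0, -0.0, -0.0]
ft_force: [-0.0, 0.1, -0.7]
width: 0.995
finger_force: 0.0
```

```bash
python3 - <<'E'
from h import *
a,W=snap('w6'); s=ctrl.grab_frame("scene")[:,:,::-1]; cv2.imwrite("pics/s6.png",s)
p=np.round(proj(cam("scene"),[.459,-.053,.06])).astype(int)
print(p,proj(W,[.459,-.053,.132]),proj(W,[.459,-.053,.094]))
f=lambda im,c,r,z:cv2.resize(im[c[1]-r:c[1]+r,c[0]-r:c[0]+r],(z,z),interpolation=cv2.INTER_NEAREST)
cv2.imwrite("pics/c6.png",np.hstack([f(a,(315,225),80,390),f(s,p,45,390)]))
E
```

```text
w6 t 12.45 p [ 0.4574 -0.0525  0.2408] q [ 1.      0.0002 -0.0004 -0.0001] f [-0.046   0.1448 -0.7459] w 0.9949408276714621
[314 221] [314.119  234.9465] [314.2308 220.8381]
```

View pics/c6.png

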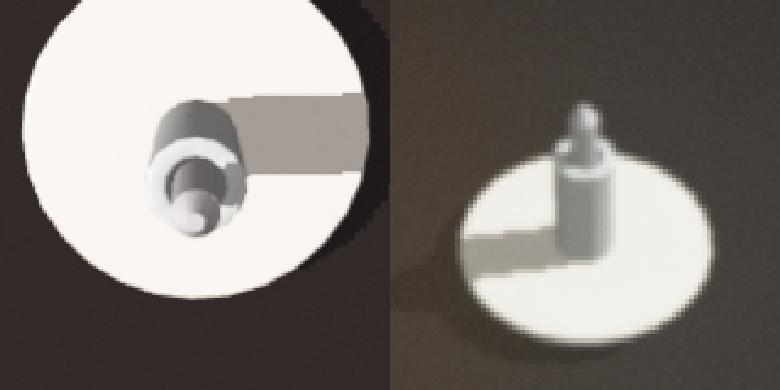

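The large tier is home: upright, flat on the foot, with the post tip at about (315,232) in the wrist view inside the ring of the sleeve. Next is the small tier.

Emit:
play_rows([
  {"tx":0.018,"ty":0.0415,"tz":0,"ax":0,"ay":0,"az":0},
  {"tx":0.018,"ty":0.0415,"tz":0,"ax":0,"ay":0,"az":0},
  {"tx":0.018,"ty":0.0415,"tz":0,"ax":0,"ay":0,"az":0},
  {"tx":0.018,"ty":0.0415,"tz":0,"ax":0,"ay":0,"az":0},
  {"tx":0.018,"ty":0.0415,"tz":0,"ax":0,"ay":0,"az":0},
  {"tx":0,"ty":0,"tz":0.04,"ax":0,"ay":0,"az":0},
  {"tx":0,"ty":0,"tz":0.04,"ax":0,"ay":0,"az":0},
  {"tx":0,"ty":0,"tz":0.03,"ax":0,"ay":0,"az":0},
  {"tx":0,"ty":0,"tz":0,"ax":0,"ay":0,"az":0},
  {"tx":0,"ty":0,"tz":0,"ax":0,"ay":0,"az":0},
], claw=0.06)

```text
time_s: 13.55
position: [0.5477, -0.26, 0.1315]
orientation: [1.0, 0.0, -0.0, -0.0]
ft_force: [-0.3, -1.5, 0.6]
width: 0.699
finger_force: 0.0
```

```bash
python3 - <<'E'
from h import *
a6=cv2.imread("pics/w6.png"); W6=cam("wrist",dict(np.load("pics/w6.npz")))
g=cv2.cvtColor(a6,cv2.COLOR_BGR2GRAY)
for p in((315,230),(315,232),(315,234)): print("tip",plane(W6,p,.132))
a,W=snap('w7'); g=cv2.cvtColor(a,cv2.COLOR_BGR2GRAY); p=np.round(proj(W,[.5485,-.2605,.022])).astype(int); print(p)
cv2.imwrite("pics/c7.png",a)
h=cv2.cvtColor(a,cv2.COLOR_BGR2HSV).astype(int)
y=(abs(h[...,0]-27)<6)&(h[...,1]>110)&(h[...,2]>90)
hull,s=blob(y,tuple(p)); e=cv2.fitEllipse(hull); print("plate",e,plane(W,e[0],.006))
E
```

```text
tip [ 0.4628 -0.0537  0.132 ]
tip [ 0.4613 -0.0537  0.132 ]
tip [ 0.4597 -0.0537  0.132 ]
w7 t 13.55 p [ 0.5477 -0.26    0.1315] q [ 1.      0.0002 -0.0003 -0.0002] f [-0.2529 -1.4757  0.6116] w 0.6993890707877015
[314 236]
plate ((314.7908935546875, 233.61402893066406), (17.43564796447754, 22.909690856933594), 81.03350830078125) [ 0.5449 -0.261   0.006 ]
```

View pics/c7.png

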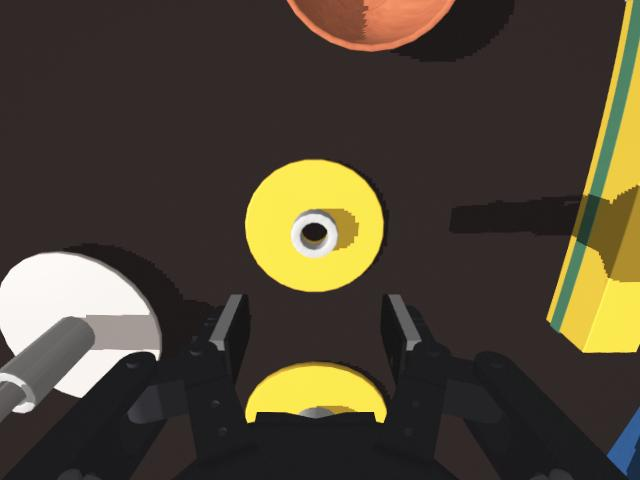

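The small tier's sleeve ring is at (314,233) on its plate at (314,226). The bowl (375,0) and carton (600,250) are clear of the fingers.

```bash
python3 - <<'E'
from h import *
a=cv2.imread("pics/w7.png"); W=cam("wrist",dict(np.load("pics/w7.npz"))); h=cv2.cvtColor(a,cv2.COLOR_BGR2HSV).astype(int)
m=(h[...,1]<60)&(h[...,2]>120); m[:200]=0;m[270:]=0
hull,s=blob(m,(314,233)); e=cv2.fitEllipse(hull); print(e,s,plane(W,e[0],.022))
b=bore(a,(314,232),130,18); print(b,plane(W,b[0],.022),tri([W,cam("scene"),cam("top")],[b[0],(236-32+(288-195)/3,271-35+97/3),(397-32+(294-195)/3,242-35+(316-210)/3)]))
y=(abs(h[...,0]-27)<6)&(h[...,1]>110)&(h[...,2]>90); hull,s=blob(y[:320],(314,215)); 
n,l,st,c=cv2.connectedComponentsWithStats(y[:320].astype(np.uint8)); i=1+np.argmax(st[1:,4]*(abs(st[1:,0]-246)<15)); e=cv2.fitEllipse(cv2.convexHull(np.argwhere(l==i)[:,::-1].astype(np.int32))); print(e,plane(W,e[0],.006))
E
```

```text
((313.599853515625, 233.84249877929688), (45.989253997802734, 48.0036735534668), 135.64630126953125) [ 291  210   47   48 1209] [ 0.55   -0.2601  0.022 ]
((312.818603515625, 234.83285522460938), (23.80682945251465, 27.491661071777344), 43.52666473388672) [ 0.5492 -0.2595  0.022 ] (array([ 0.5449, -0.2613,  0.0111]), np.float64(0.0019323686302634964))
((313.95538330078125, 224.9870147705078), (132.85894775390625, 138.6036834716797), 91.88337707519531) [ 0.552  -0.2603  0.006 ]
```

Emit:
play_rows([
  {"tx":0.0015,"ty":0,"tz":0.03,"ax":0,"ay":0,"az":0},
  {"tx":0,"ty":0,"tz":0.03,"ax":0,"ay":0,"az":0},
  {"tx":0,"ty":0,"tz":0.025,"ax":0,"ay":0,"az":0},
  {"tx":0,"ty":0,"tz":0.015,"ax":0,"ay":0,"az":0},
  {"tx":0,"ty":0,"tz":0.008,"ax":0,"ay":0,"az":0},
  {"tx":0,"ty":0,"tz":0.006,"ax":0,"ay":0,"az":0},
  {"tx":0,"ty":0,"tz":0,"ax":0,"ay":0,"az":0},
  {"tx":0,"ty":0,"tz":0,"ax":0,"ay":0,"az":0},
  {"tx":0,"ty":0,"tz":0,"ax":0,"ay":0,"az":0},
  {"tx":0,"ty":0,"tz":0,"ax":0,"ay":0,"az":0},
])

```text
time_s: 14.6
position: [0.5497, -0.2602, 0.0182]
orientation: [1.0, 0.0, 0.001, 0.0]
ft_force: [-0.3, 0.2, -0.1]
width: 0.704
finger_force: 0.0
```

Emit:
play_rows([
  {"tx":0,"ty":0,"tz":0,"ax":0,"ay":0,"az":0},
  {"tx":0,"ty":0,"tz":0,"ax":0,"ay":0,"az":0},
  {"tx":0,"ty":0,"tz":0,"ax":0,"ay":0,"az":0},
  {"tx":0,"ty":0,"tz":0,"ax":0,"ay":0,"az":0},
  {"tx":0,"ty":0,"tz":0,"ax":0,"ay":0,"az":0},
  {"tx":0,"ty":0,"tz":0,"ax":0,"ay":0,"az":0},
  {"tx":0,"ty":0,"tz":0,"ax":0,"ay":0,"az":0},
  {"tx":0,"ty":0,"tz":0,"ax":0,"ay":0,"az":0},
  {"tx":0,"ty":0,"tz":0,"ax":0,"ay":0,"az":0},
  {"tx":0,"ty":0,"tz":0,"ax":0,"ay":0,"az":0},
], claw=0.025, force=50)

```text
time_s: 15.6
position: [0.5495, -0.2602, 0.018]
orientation: [1.0, 0.0, 0.0, 0.0]
ft_force: [-0.9, 0.4, 6.0]
width: 0.396
finger_force: 49.5
```

Emit:
play_rows([
  {"tx":0,"ty":0,"tz":-0.02,"ax":0,"ay":0,"az":0},
  {"tx":0,"ty":0,"tz":-0.04,"ax":0,"ay":0,"az":0},
  {"tx":0,"ty":0,"tz":-0.04,"ax":0,"ay":0,"az":0},
  {"tx":0,"ty":0,"tz":-0.04,"ax":0,"ay":0,"az":0},
  {"tx":0,"ty":0,"tz":-0.02,"ax":0,"ay":0,"az":0},
  {"tx":-0.01,"ty":-0.02,"tz":0,"ax":0,"ay":0,"az":0},
  {"tx":-0.015,"ty":-0.036,"tz":0,"ax":0,"ay":0,"az":0},
  {"tx":-0.018,"ty":-0.042,"tz":0,"ax":0,"ay":0,"az":0},
  {"tx":-0.018,"ty":-0.042,"tz":0,"ax":0,"ay":0,"az":0},
  {"tx":-0.015,"ty":-0.036,"tz":0,"ax":0,"ay":0,"az":0},
])

```text
time_s: 16.6
position: [0.4714, -0.0822, 0.176]
orientation: [1.0, 0.0, -0.001, -0.0]
ft_force: [0.3, -0.1, -1.1]
width: 0.399
finger_force: 50.1
```

Emit:
play_rows([
  {"tx":-0.01,"ty":-0.022,"tz":0,"ax":0,"ay":0,"az":0},
  {"tx":-0.0045,"ty":-0.0097,"tz":0,"ax":0,"ay":0,"az":0},
  {"tx":0,"ty":0,"tz":0,"ax":0,"ay":0,"az":0},
  {"tx":0,"ty":0,"tz":0,"ax":0,"ay":0,"az":0},
  {"tx":0,"ty":0,"tz":0,"ax":0,"ay":0,"az":0},
  {"tx":0,"ty":0,"tz":0,"ax":0,"ay":0,"az":0},
  {"tx":0,"ty":0,"tz":0,"ax":0,"ay":0,"az":0},
  {"tx":0,"ty":0,"tz":0,"ax":0,"ay":0,"az":0},
  {"tx":0,"ty":0,"tz":0,"ax":0,"ay":0,"az":0},
  {"tx":0,"ty":0,"tz":0,"ax":0,"ay":0,"az":0},
])

```text
time_s: 17.6
position: [0.4586, -0.0524, 0.1773]
orientation: [1.0, 0.0, 0.0, -0.0]
ft_force: [0.0, 0.8, -1.9]
width: 0.396
finger_force: 50.1
```

```bash
python3 - <<'E'
from h import *
a,W=snap('w8'); o=ctrl.get_obs(); s=ctrl.grab_frame("scene")[:,:,::-1]; cv2.imwrite("pics/s8.png",s)
z=o["position"][2]-.018
p=np.round(proj(cam("scene"),[.459,-.053,.13])).astype(int)
f=lambda im,c,r,z:cv2.resize(im[c[1]-r:c[1]+r,c[0]-r:c[0]+r],(z,z),interpolation=cv2.INTER_NEAREST)
cv2.imwrite("pics/c8.png",np.hstack([f(a,(315,330),100,390),f(s,p,45,390)]))
# post tip as the end of the bright post in w2: row profile
b=cv2.imread("pics/w2.png"); g=cv2.cvtColor(b,cv2.COLOR_BGR2GRAY); print(g[195:245:2,310]); print(g[230,294:328:2])
b=cv2.imread("pics/w6.png"); g=cv2.cvtColor(b,cv2.COLOR_BGR2GRAY); print(g[215:245:2,315]); print(g[230,300:334:2])
E
```

```text
w8 t 17.6 p [ 0.4586 -0.0524  0.1773] q [ 1.      0.0002  0.     -0.    ] f [ 0.0169  0.8098 -1.8513] w 0.39610735477495534
[112 110 110 108 109 106 106 105 105 105 103 153 172 170 166 162 217 225
 221 222 155 152 150 150 148]
[149 150 150 192 234 234 228 222 223 223 166 105 107 135 148 150 149]
[101 100 101 101 162 166 161 157 157 223 223 220 198 143 244]
[232 231 226 234 229 226 202 173 142 119 117 112 113 239 230 227 186]
```

View pics/c8.png

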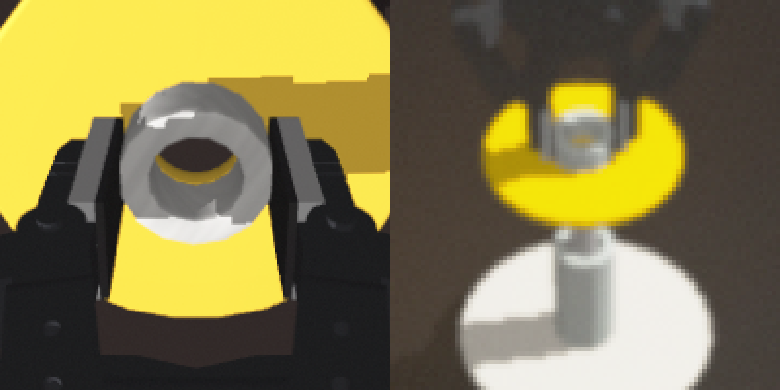

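The small tier hangs level over the post. Its bore mouth is at about (315,321) in the wrist view.

```bash
python3 - <<'E'
from h import *
W=cam("wrist",dict(np.load("pics/w8.npz")))
print(plane(W,(315.5,320.8),.181),plane(W,(315.5,318),.181))
for n,p in(("w2",(309.5,230)),("w6",(314.5,235.5))): print(plane(cam("wrist",dict(np.load(f"pics/{n}.npz"))),p,.132))
E
```

```text
[ 0.4579 -0.0538  0.181 ] [ 0.4593 -0.0538  0.181 ]
[ 0.4586 -0.053   0.132 ]
[ 0.4586 -0.0533  0.132 ]
```

Emit:
play_rows([
  {"tx":0,"ty":-0.0003,"tz":0.01,"ax":0,"ay":0,"az":0},
  {"tx":0,"ty":0,"tz":0.01,"ax":0,"ay":0,"az":0},
  {"tx":0,"ty":0,"tz":0.006,"ax":0,"ay":0,"az":0},
  {"tx":0,"ty":0,"tz":0.006,"ax":0,"ay":0,"az":0},
  {"tx":0,"ty":0,"tz":0.006,"ax":0,"ay":0,"az":0},
  {"tx":0,"ty":0,"tz":0.006,"ax":0,"ay":0,"az":0},
  {"tx":0,"ty":0,"tz":0,"ax":0,"ay":0,"az":0},
  {"tx":0,"ty":0,"tz":0,"ax":0,"ay":0,"az":0},
  {"tx":0,"ty":0,"tz":0,"ax":0,"ay":0,"az":0},
  {"tx":0,"ty":0,"tz":0,"ax":0,"ay":0,"az":0},
])

```text
time_s: 18.7
position: [0.4589, -0.0521, 0.1338]
orientation: [1.0, 0.0, 0.0, 0.0]
ft_force: [0.2, 0.7, -0.9]
width: 0.396
finger_force: 50.1
```

Emit:
play_rows([
  {"tx":0,"ty":0,"tz":0.006,"ax":0,"ay":0,"az":0},
  {"tx":0,"ty":0,"tz":0.006,"ax":0,"ay":0,"az":0},
  {"tx":0,"ty":0,"tz":0.004,"ax":0,"ay":0,"az":0},
  {"tx":0,"ty":0,"tz":0.002,"ax":0,"ay":0,"az":0},
  {"tx":0,"ty":0,"tz":0.002,"ax":0,"ay":0,"az":0},
  {"tx":0,"ty":0,"tz":0.0015,"ax":0,"ay":0,"az":0},
  {"tx":0,"ty":0,"tz":0.001,"ax":0,"ay":0,"az":0},
  {"tx":0,"ty":0,"tz":0,"ax":0,"ay":0,"az":0},
  {"tx":0,"ty":0,"tz":0,"ax":0,"ay":0,"az":0},
  {"tx":0,"ty":0,"tz":0,"ax":0,"ay":0,"az":0},
])

```text
time_s: 19.7
position: [0.4588, -0.0521, 0.112]
orientation: [1.0, 0.0, -0.0, 0.0]
ft_force: [-3.1, 0.5, 5.0]
width: 0.395
finger_force: 50.7
```

Contact at 0.112 m, the expected home height. I let go, go up, and head over to the collar.

Emit:
play_rows([
  {"tx":0,"ty":0,"tz":0,"ax":0,"ay":0,"az":0},
  {"tx":0,"ty":0,"tz":0,"ax":0,"ay":0,"az":0},
  {"tx":0,"ty":0,"tz":0,"ax":0,"ay":0,"az":0},
  {"tx":0,"ty":0,"tz":0,"ax":0,"ay":0,"az":0},
  {"tx":0,"ty":0,"tz":0,"ax":0,"ay":0,"az":0},
  {"tx":0,"ty":0,"tz":0,"ax":0,"ay":0,"az":0},
  {"tx":0,"ty":0,"tz":0,"ax":0,"ay":0,"az":0},
  {"tx":0,"ty":0,"tz":-0.02,"ax":0,"ay":0,"az":0},
  {"tx":0,"ty":0,"tz":-0.04,"ax":0,"ay":0,"az":0},
  {"tx":0,"ty":0,"tz":-0.04,"ax":0,"ay":0,"az":0},
], claw=0.085)

```text
time_s: 20.7
position: [0.4578, -0.0518, 0.211]
orientation: [1.0, 0.0, -0.001, -0.0]
ft_force: [0.6, -0.1, -0.2]
width: 0.999
finger_force: 0.0
```

Emit:
play_rows([
  {"tx":0,"ty":0,"tz":-0.03,"ax":0,"ay":0,"az":0},
  {"tx":0,"ty":0,"tz":0,"ax":0,"ay":0,"az":0},
  {"tx":0.004,"ty":-0.048,"tz":0,"ax":0,"ay":0,"az":0},
  {"tx":0.005,"ty":-0.048,"tz":0,"ax":0,"ay":0,"az":0},
  {"tx":0.005,"ty":-0.048,"tz":0,"ax":0,"ay":0,"az":0},
  {"tx":0.005,"ty":-0.048,"tz":0,"ax":0,"ay":0,"az":0},
  {"tx":0.005,"ty":-0.048,"tz":0.02,"ax":0,"ay":0,"az":0},
  {"tx":0.005,"ty":-0.048,"tz":0.025,"ax":0,"ay":0,"az":0},
  {"tx":0.004,"ty":-0.046,"tz":0.025,"ax":0,"ay":0,"az":0},
  {"tx":0,"ty":0,"tz":0,"ax":0,"ay":0,"az":0},
])

```text
time_s: 21.7
position: [0.4875, 0.2768, 0.1689]
orientation: [1.0, 0.003, -0.004, 0.001]
ft_force: [-0.8, -0.2, -1.1]
width: 1.0
finger_force: 0.0
```

```bash
python3 - <<'E'
from h import *
a,W=snap('w9'); s=ctrl.grab_frame("scene")[:,:,::-1]; cv2.imwrite("pics/s9.png",s)
p=np.round(proj(cam("scene"),[.459,-.053,.07])).astype(int); q=np.round(proj(W,[.492,.282,.062])).astype(int); print(q)
f=lambda im,c,r,z:cv2.resize(im[max(c[1]-r,0):c[1]+r,c[0]-r:c[0]+r],(z,z),interpolation=cv2.INTER_NEAREST)
cv2.imwrite("pics/c9.png",np.hstack([f(a,q,100,390),f(s,p,45,390)]))
E
```

```text
w9 t 21.7 p [0.4875 0.2768 0.1689] q [ 1.      0.0027 -0.0044  0.0013] f [-0.8396 -0.2053 -1.136 ] w 0.9999548646024589
[306 231]
```

View pics/c9.png

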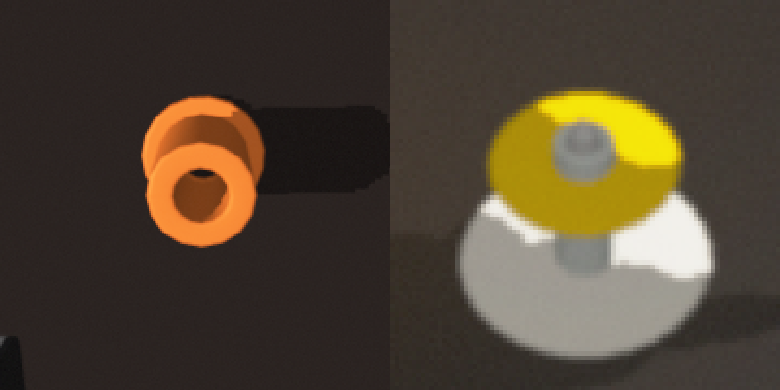

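The small tier sits flat on the large one's sleeve. The collar's bore mouth is at (310,230) in the wrist view, its flange behind. That was the eleventh picture viewed, one over the limit, so I work by numbers only from here on.

```bash
python3 - <<'E'
from h import *
a,W=snap('w10')
h=cv2.cvtColor(a,cv2.COLOR_BGR2HSV).astype(int); g=h[...,2]
q=np.round(proj(W,[.4915,.279,.062])).astype(int); print(q, g[230,275:345:3], g[190:270:3,309])
b=bore(a,(309,230),120,20); print(b,plane(W,b[0],.062))
for t in(190,210,225):
  m=(abs(h[...,0]-11)<8)&(h[...,1]>120)&(g>t); m[:200]=0; m[275:]=0; m[:,:260]=0;m[:,360:]=0
  hull,s=blob(m,(309,230)); e=cv2.fitEllipse(hull[hull[:,0,1]>222]); print(t,e,s,plane(W,e[0],.062),tri([W,cam("scene"),cam("top")],[e[0],(443-32+(687-585)/3,225-35+80/3),(200-32+(672-585)/3,260-35+(308-210)/3)]))
E
```

```text
w10 t 21.8 p [0.4895 0.2742 0.1727] q [ 1.      0.0012 -0.0018  0.001 ] f [ 0.1113 -0.7065 -0.7283] w 0.9933239231102576
[307 233] [ 43 243 251 250 249 233 109 115 121 122 123 123 122 118 113 253 250 249
 248 191  25  26  26  27] [250 126 124 124 124 124 249 250 250 250  46 102 123 123 123 124 123 124
 166 251 250 250 249  44  43  44  42]
((304.0692443847656, 231.80934143066406), (26.12487030029297, 27.717700958251953), 46.79157638549805) [0.4926 0.2809 0.062 ]
190 ((304.83001708984375, 231.59620666503906), (51.819271087646484, 54.37091064453125), 97.74202728271484) [ 276  200   57   58 1893] [0.4928 0.2804 0.062 ] (array([0.4893, 0.2806, 0.0556]), np.float64(0.0021233391469698115))
210 ((304.77734375, 232.01451110839844), (50.47330856323242, 53.92903137207031), 92.03084564208984) [ 276  200   57   58 1791] [0.4924 0.2804 0.062 ] (array([0.4892, 0.2806, 0.0556]), np.float64(0.0020818615017980627))
225 ((304.4834899902344, 231.28265380859375), (51.20268249511719, 54.383544921875), 107.20587921142578) [ 276  200   56   58 1711] [0.493  0.2806 0.062 ] (array([0.4894, 0.2807, 0.0555]), np.float64(0.0022122945448223496))
```

Emit:
play_rows([
  {"tx":0,"ty":0,"tz":0,"ax":0,"ay":0,"az":0},
  {"tx":0,"ty":0,"tz":0.02,"ax":0,"ay":0,"az":0},
  {"tx":0,"ty":0,"tz":0.02,"ax":0,"ay":0,"az":0},
  {"tx":0,"ty":0,"tz":0.02,"ax":0,"ay":0,"az":0},
  {"tx":0,"ty":0,"tz":0,"ax":0,"ay":0,"az":0},
  {"tx":0,"ty":0,"tz":0,"ax":0,"ay":0,"az":0},
  {"tx":0,"ty":0,"tz":0,"ax":0,"ay":0,"az":0},
  {"tx":0,"ty":0,"tz":0,"ax":0,"ay":0,"az":0},
  {"tx":0,"ty":0,"tz":0,"ax":0,"ay":0,"az":0},
  {"tx":0,"ty":0,"tz":0,"ax":0,"ay":0,"az":0},
])

```text
time_s: 22.85
position: [0.4909, 0.2741, 0.1155]
orientation: [1.0, 0.0, 0.0, -0.0]
ft_force: [0.3, -0.4, -0.6]
width: 0.997
finger_force: 0.0
```

```bash
python3 - <<'E'
from h import *
a,W=snap('w11'); q=np.round(proj(W,[.4925,.2807,.062])).astype(int); print(q)
b=bore(a,tuple(q),140,34); print(b,plane(W,b[0],.062))
print(tri([W,cam("wrist",dict(np.load("pics/w10.npz")))],[b[0],(304.1,231.8)]))
E
```

```text
w11 t 22.85 p [0.4909 0.2741 0.1155] q [ 1.      0.0003  0.0005 -0.0002] f [ 0.2686 -0.4093 -0.6488] w 0.9969623242657818
[302 265]
((301.23052978515625, 264.3119812011719), (31.532541275024414, 34.29526901245117), 50.85955810546875) [0.4926 0.281  0.062 ]
(array([0.4926, 0.281 , 0.0618]), np.float64(6.229881367881925e-05))
```

Emit:
play_rows([
  {"tx":0.001,"ty":-0.0075,"tz":0,"ax":0,"ay":0,"az":0},
  {"tx":0,"ty":0,"tz":0.015,"ax":0,"ay":0,"az":0},
  {"tx":0,"ty":0,"tz":0.025,"ax":0,"ay":0,"az":0},
  {"tx":0,"ty":0,"tz":0.025,"ax":0,"ay":0,"az":0},
  {"tx":0,"ty":0,"tz":0.01,"ax":0,"ay":0,"az":0},
  {"tx":0,"ty":0,"tz":0.0035,"ax":0,"ay":0,"az":0},
  {"tx":0,"ty":0,"tz":0,"ax":0,"ay":0,"az":0},
  {"tx":0,"ty":0,"tz":0,"ax":0,"ay":0,"az":0},
  {"tx":0,"ty":0,"tz":0,"ax":0,"ay":0,"az":0},
  {"tx":0,"ty":0,"tz":0,"ax":0,"ay":0,"az":0},
])

```text
time_s: 23.9
position: [0.4923, 0.2817, 0.0375]
orientation: [1.0, 0.0, 0.001, -0.0]
ft_force: [0.1, -0.3, 0.3]
width: 0.995
finger_force: 0.0
```

Emit:
play_rows([
  {"tx":0,"ty":0,"tz":0,"ax":0,"ay":0,"az":0},
  {"tx":0,"ty":0,"tz":0,"ax":0,"ay":0,"az":0},
  {"tx":0,"ty":0,"tz":0,"ax":0,"ay":0,"az":0},
  {"tx":0,"ty":0,"tz":0,"ax":0,"ay":0,"az":0},
  {"tx":0,"ty":0,"tz":0,"ax":0,"ay":0,"az":0},
  {"tx":0,"ty":0,"tz":0,"ax":0,"ay":0,"az":0},
  {"tx":0,"ty":0,"tz":0,"ax":0,"ay":0,"az":0},
  {"tx":0,"ty":0,"tz":0,"ax":0,"ay":0,"az":0},
  {"tx":0,"ty":0,"tz":0,"ax":0,"ay":0,"az":0},
  {"tx":0,"ty":0,"tz":0,"ax":0,"ay":0,"az":0},
], claw=0.03, force=50)

```text
time_s: 24.9
position: [0.492, 0.2816, 0.0368]
orientation: [1.0, 0.0, 0.0, -0.0]
ft_force: [0.6, 0.6, 4.3]
width: 0.483
finger_force: 51.1
```

Emit:
play_rows([
  {"tx":0,"ty":0,"tz":-0.02,"ax":0,"ay":0,"az":0},
  {"tx":0,"ty":0,"tz":-0.04,"ax":0,"ay":0,"az":0},
  {"tx":0,"ty":0,"tz":-0.04,"ax":0,"ay":0,"az":0},
  {"tx":0,"ty":0,"tz":-0.04,"ax":0,"ay":0,"az":0},
  {"tx":0,"ty":0,"tz":-0.02,"ax":0,"ay":0,"az":0},
  {"tx":-0.002,"ty":0.02,"tz":0,"ax":0,"ay":0,"az":0},
  {"tx":-0.004,"ty":0.038,"tz":0,"ax":0,"ay":0,"az":0},
  {"tx":-0.004,"ty":0.042,"tz":0,"ax":0,"ay":0,"az":0},
  {"tx":-0.004,"ty":0.042,"tz":0,"ax":0,"ay":0,"az":0},
  {"tx":-0.004,"ty":0.042,"tz":0,"ax":0,"ay":0,"az":0},
])

```text
time_s: 25.9
position: [0.4722, 0.096, 0.1947]
orientation: [1.0, 0.001, -0.001, 0.0]
ft_force: [0.4, -0.4, -1.4]
width: 0.482
finger_force: 50.9
```

Emit:
play_rows([
  {"tx":-0.004,"ty":0.042,"tz":0,"ax":0,"ay":0,"az":0},
  {"tx":-0.004,"ty":0.04,"tz":0,"ax":0,"ay":0,"az":0},
  {"tx":-0.004,"ty":0.034,"tz":0,"ax":0,"ay":0,"az":0},
  {"tx":-0.002,"ty":0.022,"tz":0,"ax":0,"ay":0,"az":0},
  {"tx":-0.0015,"ty":0.012,"tz":0,"ax":0,"ay":0,"az":0},
  {"tx":0,"ty":0,"tz":0,"ax":0,"ay":0,"az":0},
  {"tx":0,"ty":0,"tz":0,"ax":0,"ay":0,"az":0},
  {"tx":0,"ty":0,"tz":0,"ax":0,"ay":0,"az":0},
  {"tx":0,"ty":0,"tz":0,"ax":0,"ay":0,"az":0},
  {"tx":0,"ty":0,"tz":0,"ax":0,"ay":0,"az":0},
])

```text
time_s: 26.9
position: [0.4584, -0.0519, 0.1964]
orientation: [1.0, 0.001, -0.0, -0.0]
ft_force: [0.1, -0.7, -1.2]
width: 0.48
finger_force: 51.0
```

```bash
python3 - <<'E'
from h import *
a,W=snap('w12'); z=ctrl.get_obs()["position"][2]-.037+.062
q=np.round(proj(W,[.4587,-.0537,z])).astype(int); print(q)
for t in(90,110,130):
  b=bore(a,tuple(q),t,34); print(b,plane(W,b[0],z))
E
```

```text
w12 t 26.9 p [ 0.4584 -0.0519  0.1964] q [ 1.      0.0009 -0.     -0.0001] f [ 0.1264 -0.7161 -1.1544] w 0.48004807226213675
[317 349]
((314.96685791015625, 347.0124206542969), (44.03910827636719, 56.459075927734375), 91.31747436523438) [ 0.4596 -0.053   0.2214]
((314.8327941894531, 347.87451171875), (48.01643753051758, 58.177940368652344), 89.1330795288086) [ 0.4592 -0.053   0.2214]
((333.44927978515625, 348.0528564453125), (68.17060089111328, 167.51284790039062), 91.75727844238281) [ 0.4591 -0.06    0.2214]
```

Emit:
play_rows([
  {"tx":-0.0003,"ty":0.0004,"tz":0.008,"ax":0,"ay":0,"az":0},
  {"tx":0,"ty":0,"tz":0.008,"ax":0,"ay":0,"az":0},
  {"tx":0,"ty":0,"tz":0.006,"ax":0,"ay":0,"az":0},
  {"tx":0,"ty":0,"tz":0.005,"ax":0,"ay":0,"az":0},
  {"tx":0,"ty":0,"tz":0.005,"ax":0,"ay":0,"az":0},
  {"tx":0,"ty":0,"tz":0.004,"ax":0,"ay":0,"az":0},
  {"tx":0,"ty":0,"tz":0,"ax":0,"ay":0,"az":0},
  {"tx":0,"ty":0,"tz":0,"ax":0,"ay":0,"az":0},
  {"tx":0,"ty":0,"tz":0,"ax":0,"ay":0,"az":0},
  {"tx":0,"ty":0,"tz":0,"ax":0,"ay":0,"az":0},
])

```text
time_s: 27.95
position: [0.4582, -0.053, 0.1608]
orientation: [1.0, 0.0, 0.0, 0.0]
ft_force: [-0.6, -0.2, -1.2]
width: 0.482
finger_force: 51.0
```

Emit:
play_rows([
  {"tx":0,"ty":0,"tz":0.003,"ax":0,"ay":0,"az":0},
  {"tx":0,"ty":0,"tz":0.002,"ax":0,"ay":0,"az":0},
  {"tx":0,"ty":0,"tz":0.001,"ax":0,"ay":0,"az":0},
  {"tx":0,"ty":0,"tz":0.001,"ax":0,"ay":0,"az":0},
  {"tx":0,"ty":0,"tz":0.001,"ax":0,"ay":0,"az":0},
  {"tx":0,"ty":0,"tz":0,"ax":0,"ay":0,"az":0},
  {"tx":0,"ty":0,"tz":0,"ax":0,"ay":0,"az":0},
  {"tx":0,"ty":0,"tz":0,"ax":0,"ay":0,"az":0},
  {"tx":0,"ty":0,"tz":0,"ax":0,"ay":0,"az":0},
  {"tx":0,"ty":0,"tz":0,"ax":0,"ay":0,"az":0},
])

```text
time_s: 28.95
position: [0.4582, -0.0531, 0.1528]
orientation: [1.0, 0.0, 0.0, 0.0]
ft_force: [-1.4, 1.0, 3.7]
width: 0.484
finger_force: 51.2
```

Contact at 0.153 m, as expected. I let go and withdraw.

Emit:
play_rows([
  {"tx":0,"ty":0,"tz":0,"ax":0,"ay":0,"az":0},
  {"tx":0,"ty":0,"tz":0,"ax":0,"ay":0,"az":0},
  {"tx":0,"ty":0,"tz":0,"ax":0,"ay":0,"az":0},
  {"tx":0,"ty":0,"tz":0,"ax":0,"ay":0,"az":0},
  {"tx":0,"ty":0,"tz":0,"ax":0,"ay":0,"az":0},
  {"tx":0,"ty":0,"tz":0,"ax":0,"ay":0,"az":0},
  {"tx":0,"ty":0,"tz":0,"ax":0,"ay":0,"az":0},
  {"tx":0,"ty":0,"tz":0,"ax":0,"ay":0,"az":0},
  {"tx":0,"ty":0,"tz":-0.02,"ax":0,"ay":0,"az":0},
  {"tx":0,"ty":0,"tz":-0.03,"ax":0,"ay":0,"az":0},
], claw=0.085)

```text
time_s: 29.95
position: [0.4564, -0.0527, 0.2006]
orientation: [1.0, 0.0, -0.003, -0.001]
ft_force: [0.3, -0.5, -0.5]
width: 0.991
finger_force: 0.0
```

Emit:
play_rows([
  {"tx":0,"ty":0,"tz":-0.03,"ax":0,"ay":0,"az":0},
  {"tx":0,"ty":0,"tz":-0.03,"ax":0,"ay":0,"az":0},
  {"tx":0,"ty":0,"tz":-0.025,"ax":0,"ay":0,"az":0},
  {"tx":0,"ty":0,"tz":0,"ax":0,"ay":0,"az":0},
  {"tx":0,"ty":0,"tz":0,"ax":0,"ay":0,"az":0},
  {"tx":0,"ty":0,"tz":0,"ax":0,"ay":0,"az":0},
  {"tx":0,"ty":0,"tz":0,"ax":0,"ay":0,"az":0},
  {"tx":0,"ty":0,"tz":0,"ax":0,"ay":0,"az":0},
  {"tx":0,"ty":0,"tz":0,"ax":0,"ay":0,"az":0},
  {"tx":0,"ty":0,"tz":0,"ax":0,"ay":0,"az":0},
])

```text
time_s: 30.95
position: [0.4579, -0.053, 0.287]
orientation: [1.0, 0.0, -0.0, -0.0]
ft_force: [0.1, -0.2, -0.3]
width: 0.998
finger_force: 0.0
```

```bash
python3 - <<'E'
from h import *
a,W=snap('w13'); S=cam("scene"); s=ctrl.grab_frame("scene")[:,:,::-1]; cv2.imwrite("pics/s13.png",s)
q=np.round(proj(W,[.4587,-.0535,.178])).astype(int); b=bore(a,tuple(q),150,24); print("bore top",b,plane(W,b[0],.178))
o=dict(np.load("pics/w13.npz"))
def hs(im): return cv2.cvtColor(im,cv2.COLOR_BGR2HSV).astype(int)
h=hs(s); m=(abs(h[...,0]-11)<7)&(h[...,1]>180)&(h[...,2]>60)
hull,st=blob(m,proj(S,[.459,-.053,.147])); print("collar box",st,"expected top/bottom px",proj(S,[.459,-.053,.178]),proj(S,[.459,-.053,.116]), cv2.minAreaRect(hull))
# bystanders: change in scene image
s0=cv2.imread("pics/scene0.png")
for n,(x,y) in dict(mug=(520,267),bowl=(222,325),carton=(128,300)).items():
    r=30; print(n,cv2.absdiff(s0,s)[y-r:y+r,x-r:x+r].mean())
E
```

```text
w13 t 30.95 p [ 0.4579 -0.053   0.287 ] q [ 1.      0.0002 -0.0003 -0.0001] f [ 0.1224 -0.161  -0.3225] w 0.9983886669431337
bore top ((314.233154296875, 235.62875366210938), (27.02109146118164, 28.53982925415039), 73.93270874023438) [ 0.4589 -0.0536  0.178 ]
collar box [303 181  20  32 458] expected top/bottom px [313.3905 186.8036] [313.6358 205.2265] ((312.6155090332031, 196.5362091064453), (18.4387149810791, 31.416282653808594), 3.3664608001708984)
mug 1.4303703703703703
bowl 1.919537037037037
carton 1.407314814814815
```

```bash
python3 -c "
from station import ctrl
print(ctrl.sign_off())"
```

```text
the job is handed in; nothing more can be done
None
```

The cake stand is assembled and handed in at about 31 s of the 72 s allowed: large tier, small tier and collar each lowered to its home height and let go in order, with the carton, mug and bowl unmoved; I viewed 11 pictures, one over the limit of 10, so the collar's final seating was checked by measurement only.

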